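Tip the handheld meter out of its foam and lay it face up

ROBOT

A 6-joint arm with a two-finger parallel gripper is mounted at the origin on the work surface. World frame = base frame: x ahead of the robot, y to its left, z up, the work surface at z = 0. Lengths are in mm, angles in rad, forces in N, time in s.
With the tool pointing down it reaches from about 350 to 775 mm from the base axis. Payload 7.3 kg.
Tool frame: the origin (TCP) lies on the centre line of the jaws, within the pads' length; the fingertips stand bot.tip_reach ahead of it and the grasp point (between the pads) lies 6 mm ahead of it (bot.tip_reach is the distance from the TCP to the fingertips, in mm); z points along the fingers, y is the direction in which the jaws open and shut (so a half turn about z gives the same grasp; the last joint's range is limited). The gripper opens to 92 mm and grips with 3 to 60 N. Pads are 19 mm wide; open, the fingers measure 130 mm over their backs; the gripper's body (75 mm by 190 mm) begins 47 mm behind the grasp point.
Start: joints at [1.203, 0.342, 1.524, -0, 1.275, -0.146], TCP at [115.475, 512.16, 251.741] pointing down, gripper open.
Joint ranges: [-2.53, 2.53], [-0.77, 2.02], [0.04, 2.7], [-1, 4.14], [0.28, 2.66], [-3.11, 3.11]. Speed limits (rad/s): [2.57, 2.57, 3.14, 3.14, 3.14, 3.14].

INTERFACE

Orientations are given as [roll, pitch, yaw] about the fixed x, y, z axes, in that order (R = Rz(yaw) Ry(pitch) Rx(roll)).
In Python, from plant import bot gives the robot as it stands.
- The arm moves only by the tool step_arm, never from a script. Its argument "deltas" is a list of rows, each a list of 6 numbers: the shift along the tool's x, y, z in mm, then the turn, a rotation vector about the tool's x, y, z in rad. A call has 1 to 5 rows; each row is the pose to reach, as a shift and turn from the pose commanded when the call began, along the tool's axes at that moment; what a row does not reach only later rows make up. A row lasts 1/12 s, in which the tool goes at most 41.7 mm and 7.16 degrees, less where a joint would pass 70% of its speed; a pose out of reach is approached as far as the arm can. A call with a gripper value outside its range is refused whole. "fingers" is the finger opening in mm, from 0 to 91.8, set as the call begins (left out, the last holds). The fingers move at their own pace and stop on an object; the grip force is fixed at half the most. Time passes only in rows, so rows that repeat a pose let the fingers close. It gives the time, the measured TCP pose, the force and the opening at its end, in the units of the state.
- bot.get_obs(): the state, without advancing time (a new reading comes with each control period).
- bot.capture(name): name is "scene" or "side" or "wrist"; returns a dict with "color" (400x640x3 uint8, red, green, blue), "fx", "fy", "cx", "cy" (pixels), "R" (3x3) and "t" (3): a world point X has camera coordinates R X + t. Camera axes: x right, y down, z forward; pixel columns grow to the right and rows downward; lengths in mm; the calibration is good to about 2 mm. The wrist camera is an equidistant fisheye: a pixel r from the principal point sees the ray r / f radians off the axis. A picture is of the moment at which its call begins. There is no depth.
- bot.close_job(): hands the job in, once; it reports no verdict.
Trained networks look in a picture, given as the dict that the camera call returned (one of the last four; its "shot" number tells which), for a name from the list of things; names that differ only in an ending like _2 or _b are one class to them, and where a whole thing is asked for, a point or a joint stands for the part that bears it (a point fixed in the world has none). Each returns a list of dicts, best first, with "p" (0 to 1); they miss things now and then, are a little off and sometimes report something else, mostly with a low value. They report only what shows in the picture. A call takes as long as a camera call.
- bot.boxes_of(query, picture): "rect" ([centre column, centre row, width, height] in pixels, round what is visible of it).
The state is a dict: "time": time; "joint_positions": joint angles; "dq": joint speeds; "tau": joint torques, N m; "tool_pos": TCP position; "tcp_rot": TCP orientation; "contact_force": force on the tool from outside, world axes, zero at the start; "moment": the same for the moment, N m; "grip_width": finger opening in mm.
Only numpy, scipy, OpenCV 4.12 (cv2) and the standard library are available. Lean on these libraries where they do the work, as an engineer would, in place of code of your own. Each camera call takes 0.05 s, during which the arm holds its last target. There are 200 camera calls.

TASK

Open the drawer of the small grey cabinet all the way to its stop. The blue handheld meter lies face down in a tight foam cutout: press down its end beside the yellow tab so that the other end tips up out of the foam and stays up, then take it out, turn it over and lay it down gently, not dropped or toppled over, flat and face up in the middle of the green mat. Let go of it, and leave the jar, the screwdriver and the plastic tub where they are.

Things in the scene. Friction and masses are not known exactly. Their poses are not given: they have to be found in the camera images.
- drawer (a joint): Drawer of the grey cabinet: opening in m, 0 closed, 0.135 at its stop. It slides along the cabinet's own -x (towards the robot), with about 3 N of friction, and stays where it is left.
- handle (a point): Centre of the drawer's handle, an aluminium bar 110 mm long (along its own y), 12 x 12 mm thick, at 72 mm above the bench. 36 mm clear gap between the bar and the blue drawer front behind it; the front reaches 22 mm above the bar's centre and the cabinet top (105 mm above the bench) 33 mm above it. Axes as the cabinet: x from the robot into the cabinet, y left, z up.
- pocket (a point): Centre of the foam cutout at the foam's flat top (83 mm above the bench); moves with the drawer, axes as the cabinet. Cutout 63 mm wide (x), from y = -89 to +81.5 mm, in foam 130 x 230 mm. The meter lies in it with its top 3 mm below the foam top, 1.5 mm clear at the sides. With the drawer at its stop, the cabinet's front face is 70 mm beyond this point (+x).
- tab (a point): Yellow tab on the foam top, 101 mm to -y of the cutout's centre, marking the end to press. The cutout's floor is flat from y = -2.5 mm to the +y end, but slopes down 20 degrees under the -y half: pressing the meter 16 mm from its -y end lightly about 22 mm down, until it bottoms, rocks it 20 degrees; the +y end then stays about 20 mm above the foam when let go.
- meter: The handheld meter, blue, rigid, a plain block 60 mm (x) x 160 mm (y) x 32 mm (z), 0.2 to 0.4 kg, balanced at its middle. Origin: centre of its face (the side with the green screen, dial and sockets). Its z axis points out of its BACK: up as it lies stowed face down, straight down when it lies face up. Stowed, its axes are the cabinet's.
- meter_center (a point): Centre of the meter, 16 mm from face and back; axes as the meter.
- mat: Green rubber mat fixed flat on the bench, 200 mm (x) x 240 mm (y), 4 mm thick; origin at the centre of its underside. It lies beside the cabinet, left or right of it.
- jar_center (a point): Bystander: screw-top jar with red cap, 56 mm across, 75 mm tall, standing beyond the mat; centre, half-way up.
- screwdriver: Bystander: screwdriver with orange handle, about 170 mm long, lying beyond the mat; origin on its underside near its middle.
- tub_center (a point): Bystander: closed pale plastic tub 94 x 124 x 43 mm standing on top of the cabinet; centre, half-way up.

How it is judged (in metres and radians):
On the way, in this order (a step that is already met when the one before it is completed fails the run):
1. the drawer is pulled out to its stop (within 7 mm) (value of joint drawer above 0.128 m), for 0.2 s.
2. the meter is tipped by more than 14 degrees in its cutout, its end away from the yellow tab up (angle between meter_center's own y axis and vertical below 1.32 rad and distance between meter_center and pocket below 0.04 m), for 0.2 s.
At the end, for the whole second after the job is handed in: The meter lies still, flat (within 7 degrees) and face up on the mat, its centre within 50 mm of the mat's centre, and the fingers do not touch it (angle between meter_center's own z axis and vertical above 3.02 rad and horizontal distance between meter_center and mat below 0.05 m and height (world z) of meter_center between 0.014 and 0.026 m and linear speed of meter below 0.02 m/s and contact force between meter and the fingers below 0.1 N).
It fails at once if the meter is dropped or toppled over onto the mat (its middle moving faster than 0.75 m/s close above the mat, out of the fingers) (linear speed of meter above 0.75 m/s and height (world z) of meter_center below 0.12 m and horizontal distance between meter_center and mat below 0.2 m and contact force between meter and the fingers below 0.5 N).
It fails at once if the jar is moved by more than 40 mm (distance of jar_center from where it was at the start of the episode above 0.04 m).
It fails at once if the screwdriver is moved by more than 40 mm (distance of screwdriver from where it was at the start of the episode above 0.04 m).
It fails at once if the tub is moved by more than 40 mm (distance of tub_center from where it was at the start of the episode above 0.04 m).
It also fails if it takes over 72 s, if anything falls off the work surface, if the arm or the gripper's body presses on something with over 40 N, if the wrist force passes 120 N, or if a joint passes its speed limit or range.

## Working session

There is one attempt and no reset: what is moved stays moved. The work goes in short steps, Python scripts to look and compute and a tool call to move; the robot and the scene stay as the last step left them, time stands still between calls to the robot, and variables do not carry over. Pictures are saved under pics/ and viewed, about 8 in all and at most 12, crops included, and the job is handed in when it is done.

Besides the shell and the picture viewer there is one more tool, called after ">>>" in YAML: its name, and indented under it one key for each argument. step_arm: Moves the arm, as the interface text tells. Its arguments: {"type":"object","properties":{"deltas":{"type":"array"},"fingers":{"type":"number"}},"required":["deltas"]}

```bash
mkdir -p pics; ls; python3 - <<'E'
from plant import bot
import cv2,numpy as np
print(bot.get_obs(), bot.tip_reach)
for n in ["scene","side"]:
    p=bot.capture(n); cv2.imwrite(f"pics/{n}0.png",p["color"][:,:,::-1])
    print(n,p["fx"],p["fy"],p["cx"],p["cy"],np.array(p["R"]).round(4).tolist(),np.array(p["t"]).round(1))
    for q in ["drawer","handle","tab","meter","mat","jar_center","screwdriver","tub_center"]:
        print(q,[(np.round(d["rect"],1).tolist(),round(d["p"],2)) for d in bot.boxes_of(q,p)[:2]])
E
```

```text
pics
{'time': 0.0, 'joint_positions': array([ 1.20297788e+00,  3.42735075e-01,  1.52502280e+00, -3.64230772e-05,
        1.27539685e+00, -1.45969577e-01]), 'dq': array([-0.00018582, -0.00042764,  0.00016133, -0.00156711, -0.00097117,
        0.00228338]), 'tau': array([ 2.60727698e-03, -4.31229007e+01, -2.44221765e+01,  7.21044489e-02,
        5.57627971e-02, -1.23198015e-04]), 'tool_pos': array([115.35500201, 511.78825467, 251.03650474]), 'tcp_rot': array([-3.14004212e+00, -1.92748116e-04,  2.91975426e+00]), 'contact_force': array([-0.19664008, -0.41589283, -0.07826927]), 'moment': array([ 0.00689123, -0.00418865, -0.01810097]), 'grip_width': 91.58587674630559} 25.0
scene 461.82059851024434 461.82059851024434 325.99068813590253 195.1828238167411 [[-0.5458, 0.8379, 0.0049], [0.6067, 0.3991, -0.6875], [-0.578, -0.3723, -0.7262]] [ 356.6 -337.9 1413.4]
drawer [([404.9, 211.4, 53.7, 32.5], 0.62)]
handle [([407.3, 209.4, 56.0, 27.8], 0.71)]
tab [([408.4, 211.1, 53.5, 32.1], 0.84)]
meter []
mat [([268.0, 171.9, 117.0, 79.9], 0.71), ([408.2, 212.4, 53.4, 32.0], 0.31)]
jar_center [([198.6, 187.1, 30.9, 36.1], 0.75)]
screwdriver [([363.9, 242.3, 85.1, 74.8], 0.63)]
tub_center [([362.6, 242.1, 84.5, 72.8], 0.91), ([200.1, 185.2, 30.3, 38.7], 0.49)]
side 454.0954634769163 454.0954634769163 320.65550383634155 205.00118761653573 [[-0.9989, -0.047, 0.0007], [-0.0333, 0.6966, -0.7167], [0.0332, -0.7159, -0.6974]] [ 645.1   92.3 1083.7]
drawer [([339.5, 279.1, 26.4, 127.9], 0.73)]
handle [([341.9, 279.8, 33.5, 127.1], 0.56)]
tab [([341.4, 277.6, 30.0, 128.9], 0.78)]
meter [([347.9, 176.5, 77.4, 65.6], 0.33)]
mat [([346.4, 177.1, 80.6, 60.8], 0.87)]
jar_center [([289.4, 150.1, 19.5, 29.1], 0.6), ([269.0, 243.4, 54.0, 63.4], 0.16)]
screwdriver [([294.1, 179.6, 14.1, 33.3], 0.59)]
tub_center [([268.6, 242.9, 56.1, 62.4], 0.85)]
```

```bash
python3 - <<'E'
import cv2,numpy as np
a=cv2.imread("pics/scene0.png")[120:340,150:510]; b=cv2.imread("pics/side0.png")[120:380,180:440]
b=cv2.resize(b,None,fx=2.3,fy=2.3,interpolation=3);a=cv2.resize(a,None,fx=2.2,fy=2.2,interpolation=3)
cv2.imwrite("pics/a.png",a);cv2.imwrite("pics/b.png",b)
E
```

```text
(no output)
```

View pics/a.png

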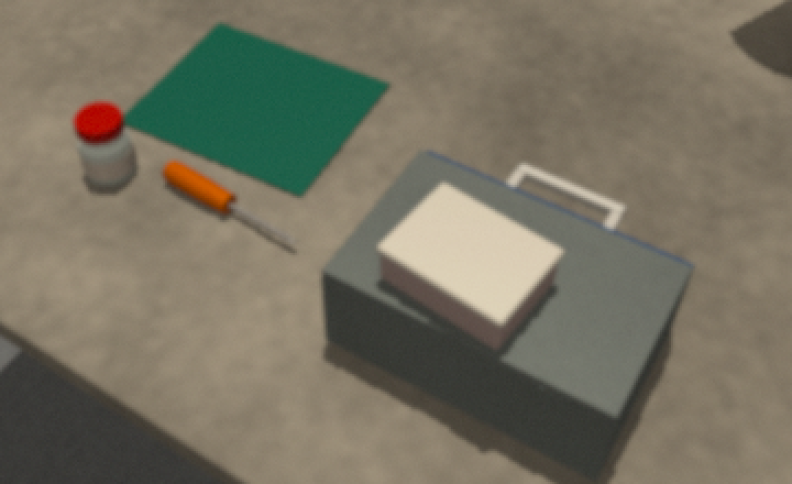

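View pics/b.png

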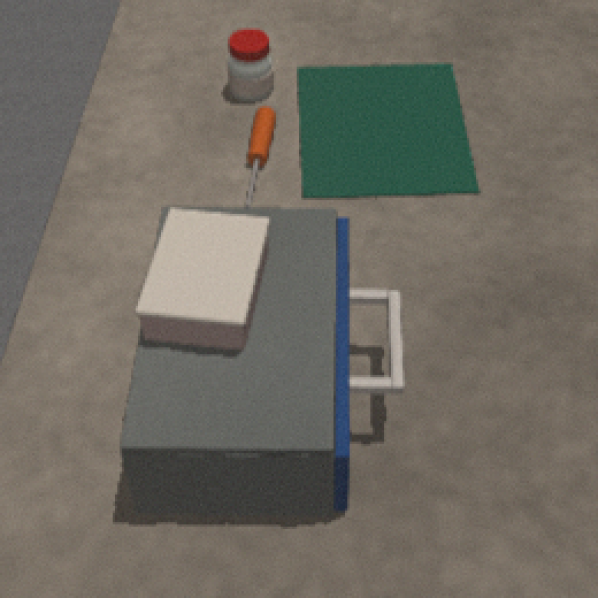

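The scene view shows the closed cabinet with the tub on top. The handle ends are at crop (521,168) and (621,208), and the mat corners at (222,23), (390,85), (301,196) and (124,117). The side view agrees, with handle ends at (395,293) and (399,387), and the jar and screwdriver beyond the mat.

```bash
cat > h.py <<'E'
import numpy as np, cv2, json
from scipy.spatial.transform import Rotation as Ro
CAM={"scene":(461.8206,325.9907,195.1828,[[-0.5458,0.8379,0.0049],[0.6067,0.3991,-0.6875],[-0.578,-0.3723,-0.7262]],[356.6,-337.9,1413.4]),
"side":(454.0955,320.6555,205.0012,[[-0.9989,-0.047,0.0007],[-0.0333,0.6966,-0.7167],[0.0332,-0.7159,-0.6974]],[645.1,92.3,1083.7])}
def ray(n,u,v,z):
    f,cx,cy,R,t=CAM[n];R=np.array(R);t=np.array(t)
    d=R.T@[(u-cx)/f,(v-cy)/f,1];o=-R.T@t
    return (o+d*(z-o[2])/d[2])
def proj(n,X):
    f,cx,cy,R,t=CAM[n];c=np.array(R)@X+t
    return c[:2]/c[2]*f+[cx,cy]
# delta (tool frame) from pose (pos, R) to target (pos, R)
def delta(p0,R0,p1,R1):
    return np.r_[R0.T@(np.array(p1)-p0), Ro.from_matrix(R0.T@R1).as_rotvec()]
def rpy(a): return Ro.from_euler('xyz',a).as_matrix()
E
python3 - <<'E'
from h import *
S=lambda x,y:(150+x/2.2,120+y/2.2)
D=lambda x,y:(180+x/2.3,120+y/2.3)
def show(nm,n,f,pts,z):
    P=np.array([ray(n,*f(*p),z)[:2] for p in pts]);print(nm,n,P.round(0).tolist(),'mean',P.mean(0).round(1))
    for i in range(len(P)-1):
        e=P[i+1]-P[i];print('   edge',np.linalg.norm(e).round(0),np.degrees(np.arctan2(e[1],e[0])).round(1))
show('mat','scene',S,[(222,23),(390,85),(301,196),(124,117)],4)
show('mat','side',D,[(297,67),(452,64),(479,191),(302,197)],4)
show('handle','scene',S,[(521,168),(621,208)],75)
show('handle','side',D,[(395,293),(399,387)],75)
show('cab','scene',S,[(428,152),(692,265),(617,413),(325,270)],105)
show('cab','side',D,[(338,210),(332,448),(122,447),(163,208)],105)
show('jar base','side',D,[(250,95)],0)
show('screw','side',D,[(267,110),(250,205)],10)
E
```

```text
mat scene [[499.0, -343.0], [480.0, -109.0], [675.0, -93.0], [688.0, -328.0]] mean [ 585.5 -218.3]
   edge 235.0 94.5
   edge 195.0 4.8
   edge 236.0 -86.8
mat side [[696.0, -332.0], [496.0, -348.0], [476.0, -113.0], [674.0, -94.0]] mean [ 585.5 -221.7]
   edge 200.0 -175.4
   edge 236.0 95.0
   edge 200.0 5.5
handle scene [[577.0, 105.0], [571.0, 207.0]] mean [574.2 156.2]
   edge 103.0 93.3
handle side [[574.0, 103.0], [571.0, 209.0]] mean [572.5 156. ]
   edge 106.0 91.7
cab scene [[634.0, 33.0], [625.0, 291.0], [790.0, 296.0], [801.0, 33.0]] mean [712.4 163.2]
   edge 259.0 92.0
   edge 166.0 1.8
   edge 264.0 -87.7
cab side [[631.0, 26.0], [625.0, 291.0], [791.0, 298.0], [801.0, 31.0]] mean [711.9 161.5]
   edge 265.0 91.1
   edge 166.0 2.4
   edge 267.0 -87.9
jar base side [[751.0, -277.0]] mean [ 751.  -277.2]
screw side [[726.0, -237.0], [730.0, -72.0]] mean [ 728.1 -154.6]
   edge 165.0 88.4
```

```bash
cat >> h.py <<'E'
# commanded pose is tracked in cmd.json; plan() prints one delta per call (rounded) with the rows it needs
def load():
    try: c=json.load(open('cmd.json'))
    except FileNotFoundError: c=dict(p=[115.475,512.16,251.741],R=rpy([np.pi,0,1.203+.146+np.pi/2]).tolist())
    return np.array(c['p']),np.array(c['R'])
def down(yaw_deg): return rpy([np.pi,0,np.radians(yaw_deg)])
def plan(targets,vmm=35.,vdeg=6.5,dp=0,dr=2,save=True):
    p,R=load()
    for P,Q in targets:
        P=np.array(P,float)
        while 1:
            d=delta(p,R,P,Q)
            n=max(np.linalg.norm(d[:3])/vmm,np.degrees(np.linalg.norm(d[3:]))/vdeg)
            last=n<=5
            if not last: d=np.r_[d[:3]*5/n,d[3:]*5/n]
            r=np.r_[d[:3].round(dp),d[3:].round(dr)]+0
            print(min(5,int(np.ceil(n-1e-6))),[float(x) for x in r.round(3)])
            p=p+R@r[:3]; R=R@Ro.from_rotvec(r[3:]).as_matrix()
            if last: break
        print('  ->',p.round(1),Ro.from_matrix(R).as_euler('xyz',degrees=True).round(1))
    if save: json.dump(dict(p=p.tolist(),R=R.tolist()),open('cmd.json','w'))
def log(bot):
    o=bot.get_obs(); open('log.txt','a').write(json.dumps([list(o[k]) for k in('joint_positions','tool_pos','tcp_rot')])+'\n')
    p,R=load(); print('t',round(o['time'],2),'pos',o['tool_pos'].round(1),'rpy',np.degrees(o['tcp_rot']).round(1),'cmd',p.round(1),'F',o['contact_force'].round(1),'w',round(o['grip_width'],1),'q',o['joint_positions'].round(2)); return o
E
python3 - <<'E'
from plant import bot
from h import *
print([a for a in dir(bot) if a[0]!='_'])
log(bot)
plan([([573,156,180],down(92)),([573,156,84],down(92))])
E
```

```text
['Unreachable', 'boxes_of', 'capture', 'close_job', 'get_obs', 'tip_reach']
t 0.9 pos [115.5 512.2 251.8] rpy [180.    0.  167.3] cmd [115.5 512.2 251.7] F [-0.4 -0.1 -0.1] w 91.5 q [ 1.2   0.34  1.52 -0.    1.28 -0.15]
5 [-157.0, -74.0, 21.0, 0.0, 0.0, 0.39]
5 [-173.0, -9.0, 22.0, 0.0, 0.0, 0.4]
5 [-163.0, 60.0, 21.0, 0.0, 0.0, 0.39]
2 [-44.0, 40.0, 8.0, 0.0, 0.0, 0.13]
  -> [572.9 155.7 179.7] [180.    0.   92.2]
3 [0.0, 0.0, 96.0, 0.0, 0.0, 0.0]
  -> [572.9 155.7  83.7] [180.    0.   92.2]
```

>>> step_arm:
  deltas:
    - [-157,-74,21,0,0,0.39]
    - [-157,-74,21,0,0,0.39]
    - [-157,-74,21,0,0,0.39]
    - [-157,-74,21,0,0,0.39]
    - [-157,-74,21,0,0,0.39]
  fingers: 34

```text
time: 1.32
tool_pos: [255.8, 402.2, 230.1]
tcp_rot: [-3.14, 0.002, 2.525]
contact_force: [-0.1, 0.3, 0.3]
grip_width: 63.3
```

>>> step_arm:
  deltas:
    - [-173,-9,22,0,0,0.4]
    - [-173,-9,22,0,0,0.4]
    - [-173,-9,22,0,0,0.4]
    - [-173,-9,22,0,0,0.4]
    - [-173,-9,22,0,0,0.4]

```text
time: 1.73
tool_pos: [392.6, 295.6, 208.1]
tcp_rot: [3.141, 0.002, 2.125]
contact_force: [0.3, 0.5, -0.3]
grip_width: 34.8
```

>>> step_arm:
  deltas:
    - [-163,60,21,0,0,0.39]
    - [-163,60,21,0,0,0.39]
    - [-163,60,21,0,0,0.39]
    - [-163,60,21,0,0,0.39]
    - [-163,60,21,0,0,0.39]

```text
time: 2.15
tool_pos: [529.9, 189.2, 186.9]
tcp_rot: [3.14, 0.001, 1.736]
contact_force: [-0.5, 0.2, 0.3]
grip_width: 34.5
```

>>> step_arm:
  deltas:
    - [-44,40,8,0,0,0.13]
    - [-44,40,8,0,0,0.13]
    - [-44,40,8,0,0,0.13]
    - [-44,40,8,0,0,0.13]

```text
time: 2.48
tool_pos: [572.8, 156.0, 179.2]
tcp_rot: [-3.14, -0.0, 1.61]
contact_force: [-0.1, 0.6, -0.4]
grip_width: 34.3
```

>>> step_arm:
  deltas:
    - [0,0,40,0,0,0]
    - [0,0,75,0,0,0]
    - [0,0,96,0,0,0]
    - [0,0,96,0,0,0]

```text
time: 2.82
tool_pos: [568.7, 156.9, 79.4]
tcp_rot: [-3.132, 0.0, 1.612]
contact_force: [-1.0, 0.5, 0.1]
grip_width: 34.1
```

>>> step_arm:
  deltas:
    - [0,0,0,0,0,0]
    - [0,0,0,0,0,0]
    - [0,0,0,0,0,0]
    - [0,0,0,0,0,0]
  fingers: 4

```text
time: 3.15
tool_pos: [574.1, 156.2, 85.9]
tcp_rot: [3.137, -0.001, 1.61]
contact_force: [2.3, 1.2, 0.2]
grip_width: 12.2
```

>>> step_arm:
  deltas:
    - [0,-5,0,0,0,0]
    - [0,-20,0,0,0,0]
    - [0,-40,0,0,0,0]
    - [0,-60,0,0,0,0]
    - [0,-80,0,0,0,0]

```text
time: 3.57
tool_pos: [494.8, 153.6, 85.8]
tcp_rot: [3.134, -0.002, 1.609]
contact_force: [6.4, 6.4, 4.4]
grip_width: 11.5
```

>>> step_arm:
  deltas:
    - [0,-20,0,0,0,0]
    - [0,-35,0,0,0,0]
    - [0,-45,0,0,0,0]
    - [0,-49,0,0,0,0]
    - [0,-52,0,0,0,0]

```text
time: 3.98
tool_pos: [442.2, 151.9, 85.8]
tcp_rot: [3.135, -0.003, 1.609]
contact_force: [2.5, 6.8, 6.2]
grip_width: 11.6
```

>>> step_arm:
  deltas:
    - [0,-2,0,0,0,0]
    - [0,-3,0,0,0,0]
    - [0,-4,0,0,0,0]
    - [0,-5,0,0,0,0]
    - [0,-5,0,0,0,0]

```text
time: 4.4
tool_pos: [439.7, 151.8, 85.8]
tcp_rot: [3.131, -0.003, 1.609]
contact_force: [8.2, 7.3, 1.4]
grip_width: 11.6
```

>>> step_arm:
  deltas:
    - [0,0,0,0,0,0]
    - [0,0,0,0,0,0]
    - [0,0,0,0,0,0]
    - [0,0,0,0,0,0]
  fingers: 34

```text
time: 4.73
tool_pos: [435.4, 150.2, 83.8]
tcp_rot: [-3.141, 0.0, 1.61]
contact_force: [-0.1, -0.3, 0.0]
grip_width: 32.3
```

>>> step_arm:
  deltas:
    - [0,0,-40,0,0,0]
    - [0,0,-80,0,0,0]
    - [0,-10,-120,0,0,0]
    - [0,-10,-160,0,0,0]
    - [0,-10,-170,0,0,0]

```text
time: 5.15
tool_pos: [427.4, 150.2, 259.6]
tcp_rot: [3.133, -0.001, 1.61]
contact_force: [1.7, 0.4, 0.2]
grip_width: 33.9
```

```bash
python3 - <<'E'
from plant import bot
from h import *
p,R=load()
p=p+R@np.array([0,-80-52-5-10,-170]); json.dump(dict(p=p.tolist(),R=R.tolist()),open('cmd.json','w'))
log(bot)
for n in ["scene","side"]:
    c=bot.capture(n); cv2.imwrite(f"pics/{n}1.png",c["color"][:,:,::-1])
    for q in ["drawer","tab","meter"]:
        print(q,[(np.round(d["rect"],1).tolist(),round(d["p"],2)) for d in bot.boxes_of(q,c)[:2]])
a=cv2.imread("pics/scene1.png")[130:300,330:510]; b=cv2.imread("pics/side1.png")[190:370,270:430]
a=cv2.resize(a,(476,450),interpolation=3);b=cv2.resize(b,(320,360),interpolation=3)
im=np.zeros((450,800,3),np.uint8);im[:,:476]=a;im[:360,480:]=b;cv2.imwrite("pics/c.png",im)
E
```

```text
t 5.15 pos [427.4 150.2 259.6] rpy [ 1.795e+02 -1.000e-01  9.220e+01] cmd [426.1 150.  253.7] F [1.7 0.4 0.2] w 33.9 q [0.17 0.2  1.7  0.   1.23 0.13]
drawer [([418.9, 196.6, 137.2, 87.3], 0.55)]
tab [([417.9, 197.6, 134.8, 88.3], 0.85)]
meter [([413.1, 201.1, 76.5, 40.9], 0.76), ([419.0, 199.4, 135.3, 86.2], 0.69)]
drawer [([374.2, 279.8, 96.0, 129.7], 0.61), ([359.4, 268.1, 31.1, 60.5], 0.61)]
tab [([372.7, 280.1, 102.4, 127.8], 0.92)]
meter [([359.5, 268.0, 31.2, 58.3], 0.82)]
```

View pics/c.png

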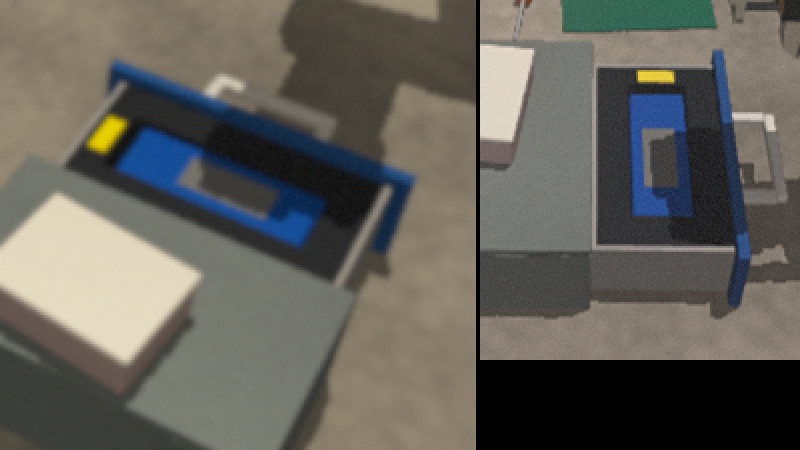

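The drawer is fully open. The meter is face down with its tab end towards the mat, with side crop corners (629,95) to (692,216).

```bash
python3 - <<'E'
from h import *
P=np.array([ray('side',270+(x-480)/2,190+y/2,80)[:2] for x,y in[(629,95),(684,95),(692,216),(636,216)]]);print(P.round(0),P.mean(0))
P=np.array([ray('scene',330+x/2.646,130+y/2.646,80)[:2] for x,y in[(142,127),(327,198),(300,248),(117,178)]]);print(P.round(0),P.mean(0))
P=np.array([ray('side',270+(x-480)/2,190+y/2,83)[:2] for x,y in[(656,76)]]);print('tab',P)
P=np.array([ray('scene',330+x/2.646,130+y/2.646,83)[:2] for x,y in[(106,134)]]);print('tab',P)
h=np.array([438.5,151.6])  # handle measured
c,s=np.cos(np.radians(2.)),np.sin(np.radians(2.))
pk=h+120*np.array([c,s]); print('pocket guess',pk)
print('press',pk+np.array([s,-c])*64)
E
```

```text
[[590.  80.]
 [530.  77.]
 [528. 233.]
 [582. 236.]] [557.43341106 156.43594067]
[[536.  75.]
 [526. 235.]
 [586. 237.]
 [599.  86.]] [561.80118423 158.08265005]
tab [[560.51631963  52.85310153]]
tab [[562.53612274  55.07900408]]
pocket guess [558.42689924 155.7879396 ]
press [560.66046703  91.82692668]
```

```bash
python3 - <<'E'
from h import *
plan([([560.7,92,170],down(92)),([560.7,92,110],down(92)),([560.7,92,82],down(92))])
E
```

```text
5 [-63.0, 132.0, 84.0, 0.0, 0.0, 0.0]
  -> [560.4  92.2 169.7] [180.    0.   92.2]
2 [0.0, 0.0, 60.0, 0.0, 0.0, 0.0]
  -> [560.4  92.2 109.7] [180.    0.   92.2]
1 [0.0, 0.0, 28.0, 0.0, 0.0, 0.0]
  -> [560.4  92.2  81.7] [180.    0.   92.2]
```

>>> step_arm:
  deltas:
    - [-63,132,84,0,0,0]
    - [-63,132,84,0,0,0]
    - [-63,132,84,0,0,0]
    - [-63,132,84,0,0,0]
    - [-63,132,84,0,0,0]
  fingers: 0

```text
time: 5.97
tool_pos: [562.7, 89.2, 162.7]
tcp_rot: [-3.134, 0.001, 1.607]
contact_force: [-1.1, -0.4, -0.4]
grip_width: 5.3
```

>>> step_arm:
  deltas:
    - [0,0,35,0,0,0]
    - [0,0,55,0,0,0]
    - [0,0,60,0,0,0]
    - [0,0,60,0,0,0]

```text
time: 6.3
tool_pos: [559.0, 92.2, 107.6]
tcp_rot: [-3.137, -0.0, 1.61]
contact_force: [-0.1, 0.6, 1.3]
grip_width: 0.3
```

>>> step_arm:
  deltas:
    - [0,0,4,0,0,0]
    - [0,0,8,0,0,0]
    - [0,0,12,0,0,0]
    - [0,0,16,0,0,0]
    - [0,0,20,0,0,0]

```text
time: 6.72
tool_pos: [560.6, 92.3, 90.0]
tcp_rot: [3.14, -0.0, 1.61]
contact_force: [-0.9, -0.3, -0.7]
grip_width: 0.4
```

>>> step_arm:
  deltas:
    - [0,0,2,0,0,0]
    - [0,0,4,0,0,0]
    - [0,0,6,0,0,0]
    - [0,0,7,0,0,0]
    - [0,0,8,0,0,0]

```text
time: 7.13
tool_pos: [564.4, 92.5, 87.2]
tcp_rot: [3.13, -0.0, 1.61]
contact_force: [-2.9, -0.1, 36.2]
grip_width: 0.5
```

>>> step_arm:
  deltas:
    - [0,0,-3,0,0,0]
    - [0,0,-6,0,0,0]
    - [0,0,-15,0,0,0]
    - [0,0,-40,0,0,0]
    - [0,0,-75,0,0,0]

```text
time: 7.55
tool_pos: [558.2, 92.1, 154.8]
tcp_rot: [-3.134, -0.0, 1.61]
contact_force: [0.7, -0.1, -0.0]
grip_width: 0.5
```

>>> step_arm:
  deltas:
    - [0,0,-40,0,0,0]
    - [100,0,-60,0,0,0]
    - [100,0,-60,0,0,0]
    - [100,0,-60,0,0,0]
    - [100,0,-60,0,0,0]
  fingers: 90

```text
time: 7.97
tool_pos: [556.0, 195.9, 217.9]
tcp_rot: [3.14, -0.002, 1.614]
contact_force: [0.9, -0.0, 0.4]
grip_width: 29.2
```

```bash
python3 - <<'E'
from plant import bot
from h import *
p,R=load()
p=p+R@np.array([100,0,-135]); json.dump(dict(p=p.tolist(),R=R.tolist()),open('cmd.json','w'))
log(bot)
for n in ["scene","side"]:
    c=bot.capture(n); cv2.imwrite(f"pics/{n}2.png",c["color"][:,:,::-1])
    for q in ["meter"]:
        print(q,[(np.round(d["rect"],1).tolist(),round(d["p"],2)) for d in bot.boxes_of(q,c)[:2]])
a=cv2.imread("pics/scene2.png")[130:300,330:510]; b=cv2.imread("pics/side2.png")[190:370,270:430]
a=cv2.resize(a,(476,450),interpolation=3);b=cv2.resize(b,(320,360),interpolation=3)
im=np.zeros((450,800,3),np.uint8);im[:,:476]=a;im[:360,480:]=b;cv2.imwrite("pics/d.png",im)
E
```

```text
t 7.97 pos [556.  195.9 217.9] rpy [ 1.799e+02 -1.000e-01  9.250e+01] cmd [556.5 192.1 216.7] F [ 0.9 -0.   0.4] w 29.2 q [0.21 0.49 1.39 0.   1.26 0.16]
meter [([411.6, 205.9, 71.0, 33.2], 0.63)]
meter [([356.9, 271.8, 31.9, 52.0], 0.71)]
```

View pics/d.png

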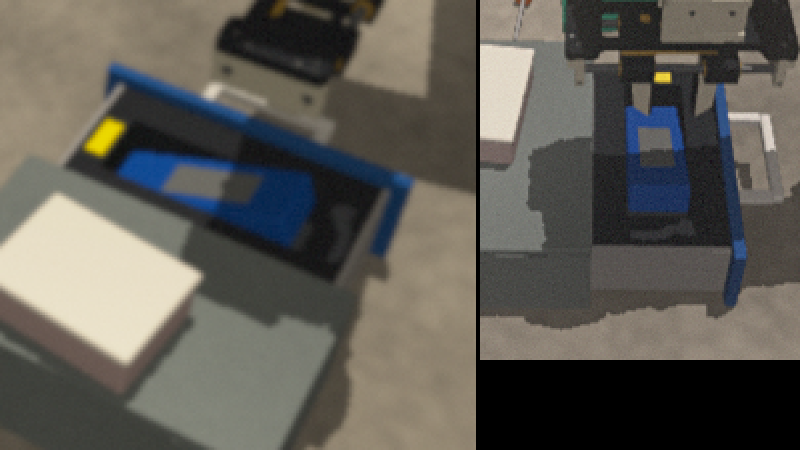

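The meter is tipped, with its +y end raised; in the side crop the end face spans rows 183–213. I'll check this against the geometric model and plan the grasp.

```bash
python3 - <<'E'
from h import *
c,s=np.cos(np.radians(2.)),np.sin(np.radians(2.))
pk=np.array([558.5,156]);X=np.array([c,s]);Y=np.array([-s,c])
for nm,y,z in [('top+',64.1,106.3),('bot+',75,76.2),('top-',-86.3,51.5),('foamtop at -',-70,83)]:
    for sx in(-30,30):
        P=np.r_[pk+X*sx+Y*y,z]; a=proj('side',P);b=proj('scene',P)
        print(nm,sx,'side crop',((a-[270,190])*2+[480,0]).round(0),'scene crop',((b-[330,130])*2.646).round(0))
g=pk+Y*52; print(g)
plan([(np.r_[g,185],down(92)),(np.r_[g,112],down(92))])
E
```

```text
top+ -30 side crop [695. 188.] scene crop [315. 167.]
top+ 30 side crop [633. 187.] scene crop [286. 216.]
bot+ -30 side crop [693. 215.] scene crop [321. 198.]
bot+ 30 side crop [632. 215.] scene crop [293. 248.]
top- -30 side crop [680. 106.] scene crop [135. 145.]
top- 30 side crop [627. 106.] scene crop [103. 189.]
foamtop at - -30 side crop [684.  99.] scene crop [156. 126.]
foamtop at - 30 side crop [628.  98.] scene crop [123. 170.]
[556.68522617 207.968323  ]
2 [16.0, 1.0, 32.0, 0.0, 0.0, 0.0]
  -> [556.9 208.1 184.7] [180.    0.   92.2]
3 [0.0, 0.0, 73.0, 0.0, 0.0, 0.0]
  -> [556.9 208.1 111.7] [180.    0.   92.2]
```

>>> step_arm:
  deltas:
    - [16,2,32,0,0,0]
    - [16,2,32,0,0,0]
    - [16,2,32,0,0,0]
    - [16,2,32,0,0,0]
    - [16,2,32,0,0,0]
  fingers: 76

```text
time: 8.58
tool_pos: [558.5, 207.3, 185.8]
tcp_rot: [3.14, -0.0, 1.609]
contact_force: [-0.2, 0.5, 0.3]
grip_width: 75.1
```

>>> step_arm:
  deltas:
    - [0,0,25,0,0,0]
    - [0,0,50,0,0,0]
    - [0,0,65,0,0,0]
    - [0,0,73,0,0,0]
    - [0,0,73,0,0,0]

```text
time: 9.0
tool_pos: [557.5, 207.5, 110.8]
tcp_rot: [-3.14, 0.0, 1.609]
contact_force: [0.7, 0.2, -0.4]
grip_width: 76.1
```

>>> step_arm:
  deltas:
    - [0,0,0,0,0,0]
    - [0,0,0,0,0,0]
    - [0,0,0,0,0,0]
    - [0,0,0,0,0,0]
  fingers: 50

```text
time: 9.33
tool_pos: [559.0, 208.3, 113.2]
tcp_rot: [3.138, -0.001, 1.61]
contact_force: [2.7, -0.2, 2.2]
grip_width: 59.5
```

>>> step_arm:
  deltas:
    - [0,0,0,0,0,0]
    - [0,0,-3,0,0,0]
    - [0,0,-10,0,0,0]
    - [0,0,-20,0,0,0]
    - [0,0,-30,0,0,0]

```text
time: 9.75
tool_pos: [557.2, 208.1, 142.3]
tcp_rot: [-3.14, 0.0, 1.61]
contact_force: [0.4, -0.3, -1.7]
grip_width: 60.1
```

>>> step_arm:
  deltas:
    - [0,0,-15,0,0,0]
    - [0,0,-30,0,0,0]
    - [0,0,-45,0,0,0]
    - [0,0,-60,0,0,0]
    - [0,0,-75,0,0,0]

```text
time: 10.17
tool_pos: [557.3, 208.2, 218.3]
tcp_rot: [-3.141, -0.0, 1.61]
contact_force: [-0.3, 0.7, -2.5]
grip_width: 59.9
```

>>> step_arm:
  deltas:
    - [0,0,-20,0,0,0]
    - [0,0,-40,0,0,0]
    - [0,0,-60,0,0,0]
    - [0,0,-70,0,0,0]
    - [0,0,-75,0,0,0]

```text
time: 10.58
tool_pos: [558.0, 208.3, 294.1]
tcp_rot: [3.139, -0.001, 1.61]
contact_force: [0.4, 0.1, -2.6]
grip_width: 59.8
```

```bash
python3 - <<'E'
from plant import bot
from h import *
p,R=load()
p=p+R@np.array([0,1,-180]); json.dump(dict(p=p.tolist(),R=R.tolist()),open('cmd.json','w'))
log(bot)
ims=[]
for n in ["scene","side"]:
    c=bot.capture(n); cv2.imwrite(f"pics/{n}3.png",c["color"][:,:,::-1])
    print([(np.round(d["rect"],1).tolist(),round(d["p"],2)) for d in bot.boxes_of("meter",c)[:2]])
a=cv2.imread("pics/scene3.png")[50:250,320:520]; b=cv2.imread("pics/side3.png")[150:350,240:440]
cv2.imwrite("pics/e.png",np.hstack([cv2.resize(i,(400,400),interpolation=3) for i in(a,b)]))
E
```

```text
t 10.58 pos [558.  208.3 294.1] rpy [179.8  -0.   92.2] cmd [557.9 208.1 291.7] F [ 0.4  0.1 -2.6] w 59.8 q [0.23 0.45 1.25 0.   1.45 0.19]
[([420.2, 142.3, 85.1, 30.1], 0.9)]
[([368.1, 213.4, 36.0, 44.1], 0.78)]
```

View pics/e.png

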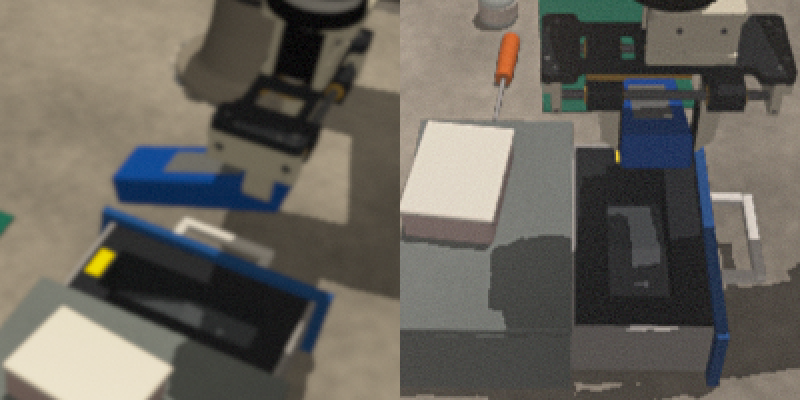

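The meter is held firmly by its raised end and its tilt is unchanged. The next step is to carry it over to the mat with yaw −20.6° and tilt the tool 70° outward, so that the meter stands on its tab end.

```bash
cat >> h.py <<'E'
PSI=-20.6; OUT=np.array([np.cos(np.radians(PSI)),np.sin(np.radians(PSI)),0])
def pose(G,tau,psi=PSI):   # TCP pose with the grasp point at G, tool tilted tau deg outward
    R=down(psi)@Ro.from_euler('y',tau,degrees=True).as_matrix(); return np.array(G)-6*R[:,2],R
def pts(P,Rm): # meter corners from centre
    return [P+Rm@np.array([30*a,80*b,16*c]) for a in(-1,1) for b in(-1,1) for c in(-1,1)]
E
python3 - <<'E'
from h import *
# tilt check: predicted boxes for the held meter, seen rects: scene (420.2,142.3,85,30) (right part hidden) side (368,213,36,44)
G=np.array([558,208,288.])
for t in(14,20,26):
    Rm=Ro.from_euler('zx',[2,t],degrees=True).as_matrix()
    C=G-Rm@np.array([0,69.8,19.3])
    for n in('scene','side'):
        q=np.array([proj(n,x) for x in pts(C,Rm)]); print(t,n,np.r_[(q.max(0)+q.min(0))/2,np.ptp(q,axis=0)].round(1))
plan([([600,60,300],down(50)),pose([530,-199,280],0),pose([530,-199,235],70)],vmm=30,vdeg=5.5)
E
```

```text
14 scene [420.7 134.9  95.5  43.5]
14 side [366.  203.8  40.9  60.1]
20 scene [422.5 138.3  95.8  36.2]
20 side [365.9 207.8  41.3  53.3]
26 scene [424.7 139.7  95.4  35.4]
26 side [365.8 211.8  41.6  46.2]
5 [-97.0, 24.0, -5.0, 0.0, 0.0, 0.48]
3 [-41.0, 35.0, -3.0, 0.0, 0.0, 0.26]
  -> [599.8  60.1 299.7] [180.    0.   49.8]
5 [-95.0, 44.0, 5.0, 0.0, 0.0, 0.48]
5 [-63.0, 83.0, 6.0, 0.0, 0.0, 0.48]
3 [-10.0, 59.0, 3.0, 0.0, 0.0, 0.27]
  -> [ 530.1 -199.4  285.7] [180.    0.  -20.6]
5 [-2.0, 0.0, 19.0, 0.0, 0.48, 0.0]
5 [-11.0, 0.0, 16.0, 0.0, 0.48, 0.0]
3 [-9.0, 0.0, 5.0, 0.0, 0.26, 0.0]
  -> [ 525.1 -197.5  237.2] [-180.   -69.9  -20.6]
```

>>> step_arm:
  deltas:
    - [-15,4,-1,0,0,0.07]
    - [-35,9,-2,0,0,0.17]
    - [-56,14,-3,0,0,0.28]
    - [-77,19,-4,0,0,0.38]
    - [-97,24,-5,0,0,0.48]

```text
time: 11.2
tool_pos: [585.3, 111.1, 295.1]
tcp_rot: [-3.139, 0.001, 1.125]
contact_force: [0.5, -0.8, -2.4]
grip_width: 59.5
```

>>> step_arm:
  deltas:
    - [-14,12,-1,0,0,0.09]
    - [-28,24,-2,0,0,0.18]
    - [-41,35,-3,0,0,0.26]

```text
time: 11.45
tool_pos: [599.6, 59.0, 298.1]
tcp_rot: [-3.139, 0.002, 0.865]
contact_force: [0.8, -0.5, -2.8]
grip_width: 59.3
```

>>> step_arm:
  deltas:
    - [-19,9,1,0,0,0.1]
    - [-38,18,2,0,0,0.19]
    - [-57,26,3,0,0,0.29]
    - [-76,35,4,0,0,0.38]
    - [-95,44,5,0,0,0.48]

```text
time: 11.87
tool_pos: [571.3, -41.7, 293.1]
tcp_rot: [-3.14, 0.002, 0.385]
contact_force: [0.1, -0.5, -3.4]
grip_width: 59.4
```

>>> step_arm:
  deltas:
    - [-13,17,1,0,0,0.1]
    - [-25,33,2,0,0,0.19]
    - [-38,50,4,0,0,0.29]
    - [-50,66,5,0,0,0.38]
    - [-63,83,6,0,0,0.48]

```text
time: 12.28
tool_pos: [544.6, -142.2, 287.1]
tcp_rot: [-3.141, 0.003, -0.095]
contact_force: [-0.1, -0.3, -2.5]
grip_width: 59.7
```

>>> step_arm:
  deltas:
    - [-4,24,1,0,0,0.11]
    - [-8,45,2,0,0,0.2]
    - [-10,59,3,0,0,0.27]
    - [-10,59,3,0,0,0.27]

```text
time: 12.62
tool_pos: [528.9, -202.0, 283.9]
tcp_rot: [3.141, 0.003, -0.366]
contact_force: [0.9, 0.2, -2.4]
grip_width: 59.4
```

>>> step_arm:
  deltas:
    - [0,0,3,0,0.07,0]
    - [0,0,7,0,0.17,0]
    - [-1,0,11,0,0.28,0]
    - [-1,0,15,0,0.38,0]
    - [-2,0,19,0,0.48,0]

```text
time: 13.03
tool_pos: [527.7, -197.8, 266.0]
tcp_rot: [3.141, -0.483, -0.359]
contact_force: [0.6, 0.3, -2.5]
grip_width: 59.9
```

>>> step_arm:
  deltas:
    - [-2,0,3,0,0.1,0]
    - [-4,0,6,0,0.19,0]
    - [-7,0,10,0,0.29,0]
    - [-9,0,13,0,0.38,0]
    - [-11,0,16,0,0.48,0]

```text
time: 13.45
tool_pos: [525.5, -193.4, 254.9]
tcp_rot: [-3.087, -0.769, -0.352]
contact_force: [1.2, 0.0, -2.3]
grip_width: 59.7
```

>>> step_arm:
  deltas:
    - [-3,0,2,0,0.1,0]
    - [-6,0,4,0,0.19,0]
    - [-9,0,5,0,0.26,0]
    - [-9,0,5,0,0.26,0]

```text
time: 13.78
tool_pos: [528.9, -180.6, 247.6]
tcp_rot: [-3.025, -0.876, -0.363]
contact_force: [0.5, 0.6, -2.2]
grip_width: 60.0
```

```bash
python3 - <<'E'
from plant import bot
from h import *
log(bot)
for n in ["scene","side"]:
    c=bot.capture(n); cv2.imwrite(f"pics/{n}4.png",c["color"][:,:,::-1])
    print([(np.round(d["rect"],1).tolist(),round(d["p"],2)) for d in bot.boxes_of("meter",c)[:2]])
a=cv2.imread("pics/scene4.png")[50:250,200:400]; b=cv2.imread("pics/side4.png")[60:260,260:460]
cv2.imwrite("pics/f.png",np.hstack([cv2.resize(i,(400,400),interpolation=3) for i in(a,b)]))
E
```

```text
t 13.78 pos [ 528.9 -180.6  247.6] rpy [-173.3  -50.2  -20.8] cmd [ 525.1 -197.5  237.2] F [ 0.5  0.6 -2.2] w 60.0 q [-0.64  0.15  2.16  1.57  0.32 -0.19]
[([289.2, 104.8, 42.1, 62.4], 0.68)]
[([370.6, 136.9, 28.8, 67.1], 0.74)]
```

View pics/f.png

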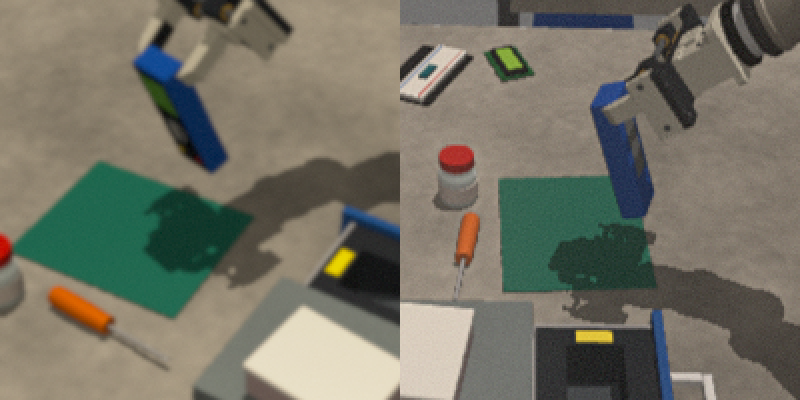

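The outward (radial) tilt runs into the wrist limit: q5 is 0.32 against a limit of 0.28. The meter is still held, leaning about 20°. Tilting sideways, with the tool pointing counter-clockwise, stays away from that limit, so I'll re-plan with ψ = 69.4°.

```bash
sed -i 's/^PSI=-20.6/PSI=69.4/' h.py; python3 - <<'E'
from plant import bot
from h import *
o=log(bot)
json.dump(dict(p=o['tool_pos'].tolist(),R=rpy(o['tcp_rot']).tolist()),open('cmd.json','w'))
plan([pose([540,-215,260],50,25),pose([545,-235,245],50)],vmm=30,vdeg=5.5)
E
```

```text
t 13.98 pos [ 529.1 -181.   247.8] rpy [-173.3  -50.1  -20.9] cmd [ 525.1 -197.5  237.2] F [ 0.   0.2 -2.2] w 59.8 q [-0.64  0.15  2.15  1.56  0.32 -0.17]
5 [17.0, 21.0, 0.0, 0.34, -0.02, -0.34]
3 [4.0, 12.0, -3.0, 0.16, -0.01, -0.17]
  -> [ 536.3 -216.8  263.9] [180.  -50.2  25. ]
5 [-8.0, 14.0, 5.0, 0.37, 0.0, -0.31]
4 [-8.0, 7.0, -1.0, 0.22, 0.0, -0.19]
  -> [ 543.  -239.   249.1] [179.5 -50.1  69.7]
```

>>> step_arm:
  deltas:
    - [3,4,0,0.06,0,-0.06]
    - [7,8,0,0.13,-0.01,-0.13]
    - [10,13,0,0.2,-0.01,-0.2]
    - [14,17,0,0.27,-0.02,-0.27]
    - [17,21,0,0.34,-0.02,-0.34]

```text
time: 14.4
tool_pos: [533.0, -206.0, 259.9]
tcp_rot: [-3.099, -0.879, 0.177]
contact_force: [0.7, -0.1, -1.8]
grip_width: 59.6
```

>>> step_arm:
  deltas:
    - [1,3,-1,0.04,0,-0.04]
    - [2,7,-2,0.08,0,-0.09]
    - [3,10,-2,0.12,-0.01,-0.13]
    - [4,12,-3,0.16,-0.01,-0.17]
    - [4,12,-3,0.16,-0.01,-0.17]

```text
time: 14.82
tool_pos: [536.4, -219.2, 264.3]
tcp_rot: [3.138, -0.873, 0.44]
contact_force: [-0.7, -0.5, -2.0]
grip_width: 59.8
```

```bash
python3 - <<'E'
from plant import bot
from h import *
o=log(bot)
E
```

```text
t 14.82 pos [ 536.4 -219.2  264.3] rpy [179.8 -50.   25.2] cmd [ 543.  -239.   249.1] F [-0.7 -0.5 -2. ] w 59.8 q [-0.92  0.32  1.84  1.04  1.06 -0.37]
```

>>> step_arm:
  deltas:
    - [-1,2,1,0.06,0,-0.05]
    - [-3,5,2,0.13,0,-0.11]
    - [-4,8,3,0.21,0,-0.18]
    - [-6,11,4,0.29,0,-0.25]
    - [-8,14,5,0.37,0,-0.31]

```text
time: 15.23
tool_pos: [540.5, -231.0, 254.7]
tcp_rot: [3.141, -0.871, 0.923]
contact_force: [0.4, -0.1, -2.0]
grip_width: 59.7
```

>>> step_arm:
  deltas:
    - [-2,2,0,0.06,0,-0.05]
    - [-4,4,0,0.12,0,-0.1]
    - [-6,6,-1,0.18,0,-0.15]
    - [-8,7,-1,0.22,0,-0.19]
    - [-8,7,-1,0.22,0,-0.19]

```text
time: 15.65
tool_pos: [543.7, -240.0, 248.5]
tcp_rot: [3.134, -0.87, 1.216]
contact_force: [0.0, -0.4, -2.6]
grip_width: 59.7
```

```bash
python3 - <<'E'
from plant import bot
from h import *
o=log(bot)
c=bot.capture('side'); b=c["color"][60:260,260:460,::-1]; cv2.imwrite("pics/side5.png",c["color"][:,:,::-1])
c=bot.capture('scene');a=c["color"][50:250,200:400,::-1]; cv2.imwrite("pics/scene5.png",c["color"][:,:,::-1])
cv2.imwrite("pics/g.png",np.hstack([cv2.resize(i,(400,400),interpolation=3) for i in(a,b)]))
plan([pose([545,-235,235],68)],vmm=30,vdeg=5.5)
E
```

```text
t 15.65 pos [ 543.7 -240.   248.5] rpy [179.5 -49.9  69.7] cmd [ 543.  -239.   249.1] F [ 0.  -0.4 -2.6] w 59.7 q [-0.89  0.65  1.31  0.73  1.68 -0.64]
4 [-10.0, 0.0, 7.0, 0.0, 0.31, 0.0]
  -> [ 542.7 -240.   236.9] [179.1 -67.9  70.2]
```

View pics/g.png

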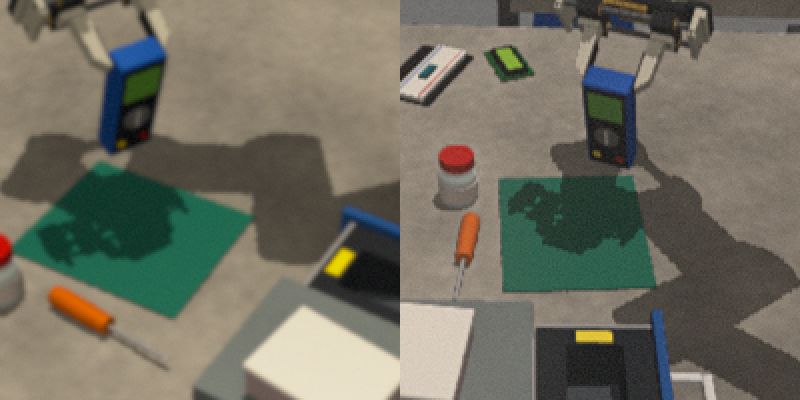

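>>> step_arm:
  deltas:
    - [-2,0,2,0,0.06,0]
    - [-5,0,4,0,0.14,0]
    - [-8,0,5,0,0.23,0]
    - [-10,0,7,0,0.31,0]
    - [-10,0,7,0,0.31,0]

```text
time: 16.17
tool_pos: [541.9, -240.7, 235.0]
tcp_rot: [3.14, -1.188, 1.208]
contact_force: [-0.4, -0.2, -2.9]
grip_width: 59.8
```

```bash
cat > fit.py <<'E'
from plant import bot
from h import *
from scipy.optimize import minimize
def blue(img,roi):
    h=cv2.cvtColor(img,cv2.COLOR_RGB2HSV); m=cv2.inRange(h,(105,120,40),(125,255,255))
    k=np.zeros_like(m); x,y,w,hh=roi; k[y:y+hh,x:x+w]=m[y:y+hh,x:x+w]
    n,l,s,_=cv2.connectedComponentsWithStats(k); i=1+s[1:,4].argmax()
    big=np.isin(l,[j for j in range(1,n) if s[j,4]>15]); return np.argwhere(big)[:,::-1].astype(np.float32)
def masks(tag,sc,sd):
    out={}
    for n,roi in(('scene',sc),('side',sd)):
        c=bot.capture(n); cv2.imwrite(f'pics/{n}{tag}.png',c['color'][:,:,::-1])
        h=cv2.convexHull(blue(c['color'],roi)); m=np.zeros((1600,2560),np.uint8); cv2.fillConvexPoly(m,(h*4+2).astype(np.int32),1); out[n]=m
    return out
def iou(M,C,Rm):
    s=0
    for n,m in M.items():
        q=np.array([proj(n,x) for x in pts(C,Rm)],np.float32); k=np.zeros_like(m)
        cv2.fillConvexPoly(k,(cv2.convexHull(q)*4+2).astype(np.int32),1); s+=(k&m).sum()/(k|m).sum()
    return s/2
def fit(M,G,R,tau,x0):   # meter: angle phi of y_m above OUT, offsets of G in meter (y,z)
    def mp(v):
        t=np.radians(v[0]); J=R[:,1]*np.sign(R[:,1]@np.cross([0,0,1],-OUT)); X=np.cross(OUT,[0,0,1])
        y=np.cos(t)*OUT+np.sin(t)*np.array([0,0,1]); z=np.cross(X,y); Rm=np.c_[X,y,z]
        return G-Rm@np.array([v[3],v[1],v[2]]),Rm
    r=minimize(lambda v:-iou(M,*mp(v)),x0,method='Nelder-Mead',options=dict(initial_simplex=np.array([x0]+[np.array(x0)+d for d in np.diag([8,8,8,6])]),maxiter=200))
    C,Rm=mp(r.x); print('fit phi,yG,zG,xG',r.x.round(1),'iou',-r.fun,'C',C.round(1),'low z',min(p[2] for p in pts(C,Rm)).round(1)); return r.x
E
python3 - <<'E'
from fit import *
o=log(bot); R=rpy(o['tcp_rot']); G=o['tool_pos']+6*R[:,2]; print('d',R[:,2].round(3))
M=masks('6',(230,60,80,100),(320,60,80,110))
fit(M,G,R,68,[88,70,19,0]); fit(M,G,R,68,[80,65,10,0])
E
```

```text
t 16.17 pos [ 541.9 -240.7  235. ] rpy [179.9 -68.1  69.2] cmd [ 542.7 -240.   236.9] F [-0.4 -0.2 -2.9] w 59.8 q [-0.95  0.79  1.32  0.92  1.82 -0.74]
d [ 0.331  0.866 -0.373]
fit phi,yG,zG,xG [75.6 51.5 31.  -3.7] iou 0.5733173182240112 C [ 553.3 -220.7  175.1] low z 93.7
fit phi,yG,zG,xG [74.2 58.2 24.6 -6.3] iou 0.5744185988091587 C [ 552.6 -230.4  170. ] low z 88.7
```

```bash
python3 - <<'E'
from h import *
ims=[]
for n,(x,y,w,h) in(('scene',(220,50,100,110)),('side',(310,50,100,110))):
    im=cv2.imread(f'pics/{n}6.png'); hs=cv2.cvtColor(im,cv2.COLOR_BGR2HSV); m=cv2.inRange(hs,(105,120,40),(125,255,255))
    c=cv2.resize(im[y:y+h,x:x+w],(400,440),interpolation=3); mm=cv2.resize(m[y:y+h,x:x+w],(400,440),interpolation=0)
    cs,_=cv2.findContours(mm,cv2.RETR_EXTERNAL,cv2.CHAIN_APPROX_NONE); cv2.drawContours(c,cs,-1,(0,255,255),1); ims.append(c)
cv2.imwrite('pics/i.png',np.hstack(ims))
E
```

```text
(no output)
```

View pics/i.png

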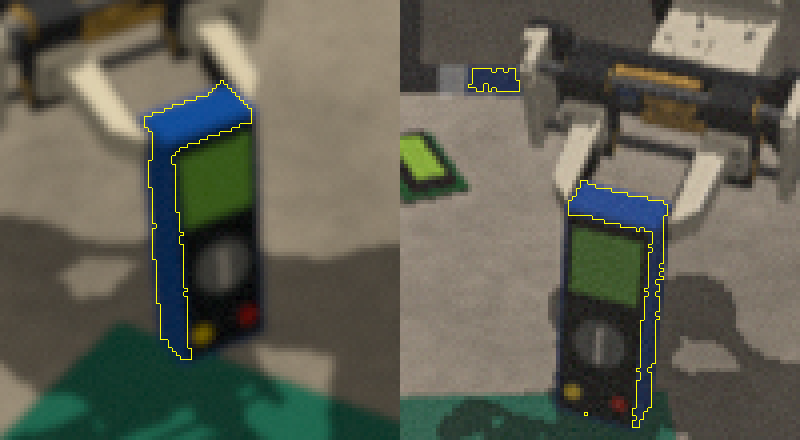

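The grip is good, with the meter near vertical and the face towards +y. The blue mask misses corners, so I'll solve the pose from the corners I read in the two views.

```bash
python3 - <<'E'
from plant import bot
from h import *
from scipy.optimize import least_squares
S={(1,1,1):(147,118),(-1,1,1):(222,82),(1,1,-1):(172,155),(-1,1,-1):(252,122),(-1,-1,-1):(263,330),(1,-1,-1):(190,360),(1,-1,1):(163,342)}
D={(1,1,1):(182,181),(-1,1,1):(267,203),(1,1,-1):(169,213),(-1,1,-1):(250,232),(1,-1,-1):(157,403),(-1,-1,-1):(236,425),(-1,-1,1):(255,398)}
ob=[('scene',k,np.array([220+u/4,50+v/4])) for k,(u,v) in S.items()]+[('side',k,np.array([310+u/4,50+v/4])) for k,(u,v) in D.items()]
X=np.cross(OUT,[0,0,1]);R0=np.c_[X,[0,0,1],-OUT]
def f(v):
    R=R0@Ro.from_rotvec(v[3:]).as_matrix()
    return np.concatenate([proj(n,v[:3]+R@(np.array(k)*[30,80,16]))-q for n,k,q in ob])
r=least_squares(f,[545,-235,165,0,0,0],loss='soft_l1');R=R0@Ro.from_rotvec(r.x[3:]).as_matrix()
print('C',r.x[:3].round(1),'rot deg',np.degrees(r.x[3:]).round(1),'rms px',np.sqrt((r.fun**2).mean()).round(2))
print('y_m',R[:,1].round(3),'low',min(p[2] for p in pts(r.x[:3],R)).round(1))
o=log(bot);T=rpy(o['tcp_rot']);G=o['tool_pos']+6*T[:,2];print('G in meter',(R.T@(G-r.x[:3])).round(1),'d in meter',(R.T@T[:,2]).round(3))
E
```

```text
C [ 551.4 -217.9  161.6] rot deg [-5.5  2.9 -0.3] rms px 1.64
y_m [0.037 0.089 0.995] low 80.2
t 16.27 pos [ 542.8 -240.6  237.4] rpy [179.1 -67.7  70.1] cmd [ 542.7 -240.   236.9] F [-0.   0.3 -2.4] w 59.8 q [-0.95  0.78  1.32  0.92  1.82 -0.74]
G in meter [-1.6 71.4 25.7] d in meter [ 0.055 -0.288 -0.956]
```

```bash
python3 - <<'E'
from h import *
plan([pose([545,-235,180],71.5),pose([545,-235,162],71.5)],vmm=20,vdeg=3)
p,R=load();print('down 10 in tool:',(R.T@[0,0,-10]).round(2))
E
```

```text
3 [-51.0, 0.0, 21.0, 0.0, 0.06, 0.01]
  -> [ 543.1 -239.9  181.8] [-179.4  -71.3   68.6]
1 [-17.0, 0.0, 5.0, 0.0, 0.0, 0.0]
  -> [ 542.8 -240.5  164.1] [-179.4  -71.3   68.6]
down 10 in tool: [-9.47  0.03  3.21]
```

>>> step_arm:
  deltas:
    - [-8,0,3,0,0.01,0]
    - [-20,0,8,0,0.03,0.01]
    - [-33,0,13,0,0.05,0.01]
    - [-44,0,18,0,0.06,0.01]
    - [-51,0,21,0,0.06,0.01]

```text
time: 16.68
tool_pos: [543.3, -240.0, 180.5]
tcp_rot: [-3.131, -1.245, 1.196]
contact_force: [-0.4, -0.5, -1.9]
grip_width: 59.6
```

>>> step_arm:
  deltas:
    - [-5,0,1.5,0,0,0]
    - [-10,0,3,0,0,0]
    - [-14,0,4,0,0,0]
    - [-17,0,5,0,0,0]
    - [-17,0,5,0,0,0]

```text
time: 17.1
tool_pos: [543.3, -241.2, 164.7]
tcp_rot: [-3.139, -1.244, 1.204]
contact_force: [-0.9, -0.5, -2.7]
grip_width: 59.8
```

>>> step_arm:
  deltas:
    - [-1,0,0.3,0,0,0]
    - [-2,0,0.6,0,0,0]
    - [-3,0,1,0,0,0]
    - [-4,0,1.3,0,0,0]
    - [-4,0,1.3,0,0,0]

```text
time: 17.52
tool_pos: [543.3, -241.2, 160.7]
tcp_rot: [-3.14, -1.244, 1.204]
contact_force: [0.1, 1.1, -2.5]
grip_width: 59.7
```

>>> step_arm:
  deltas:
    - [-1,0,0.3,0,0,0]
    - [-2,0,0.6,0,0,0]
    - [-3,0,1,0,0,0]
    - [-3,0,1,0,0,0]

```text
time: 17.85
tool_pos: [543.3, -241.2, 157.4]
tcp_rot: [-3.139, -1.244, 1.203]
contact_force: [-0.8, 0.4, -2.1]
grip_width: 59.6
```

>>> step_arm:
  deltas:
    - [-1,0,0.3,0,0,0]
    - [-2,0,0.6,0,0,0]
    - [-2,0,0.6,0,0,0]

```text
time: 18.1
tool_pos: [543.4, -241.2, 156.8]
tcp_rot: [3.14, -1.247, 1.208]
contact_force: [-1.1, 1.1, 3.6]
grip_width: 60.0
```

>>> step_arm:
  deltas:
    - [-1,0,0.3,0,0,0]
    - [-1,0,0.3,0,0,0]
    - [0,0,0,0,0,0]

```text
time: 18.35
tool_pos: [543.3, -241.3, 156.9]
tcp_rot: [3.14, -1.246, 1.208]
contact_force: [-0.3, 0.3, 1.6]
grip_width: 59.5
```

>>> step_arm:
  deltas:
    - [0,0,0,0,0,0]
    - [0,0,0,0,0,0]
    - [0,0,0,0,0,0]
    - [0,0,0,0,0,0]
  fingers: 74

```text
time: 18.68
tool_pos: [543.3, -241.3, 155.3]
tcp_rot: [-3.139, -1.244, 1.204]
contact_force: [-0.2, -0.2, 0.2]
grip_width: 73.5
```

```bash
python3 - <<'E'
from plant import bot
from h import *
p,R=load()
p=p+R@np.array([-9,0,2.9]); json.dump(dict(p=p.tolist(),R=R.tolist()),open('cmd.json','w'))
o=log(bot)
ims=[]
for n,(x,y,w,h) in(('scene',(220,70,100,110)),('side',(310,80,100,110))):
    c=bot.capture(n)['color'][:,:,::-1];cv2.imwrite(f'pics/{n}7.png',c)
    ims.append(cv2.resize(c[y:y+h,x:x+w],(400,440),interpolation=3))
cv2.imwrite('pics/j.png',np.hstack(ims))
E
```

```text
t 18.68 pos [ 543.3 -241.3  155.3] rpy [-179.9  -71.3   69. ] cmd [ 542.7 -240.7  154.6] F [-0.2 -0.2  0.2] w 73.5 q [-0.96  0.92  1.34  0.93  1.77 -0.86]
```

View pics/j.png

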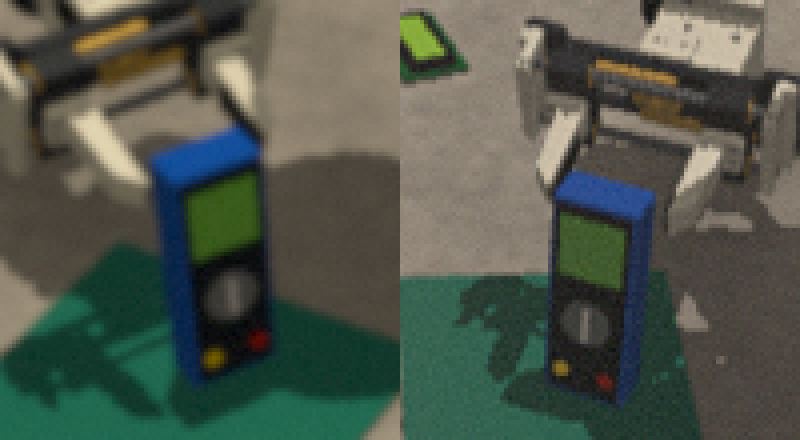

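The meter stands free and upright on the mat with the fingers clear of it. I'll find its position and plan the swing to the regrasp.

```bash
python3 - <<'E'
from h import *
from scipy.optimize import least_squares
S={(1,1,1):(153,157),(-1,1,1):(238,128),(1,1,-1):(187,190),(-1,1,-1):(262,150),(-1,-1,-1):(272,350),(1,-1,-1):(197,385)}
D={(1,1,1):(170,172),(-1,1,1):(255,190),(1,1,-1):(157,200),(-1,1,-1):(238,217),(1,-1,-1):(147,380),(-1,-1,-1):(225,403),(-1,-1,1):(241,374)}
ob=[('scene',k,np.array([220+u/4,70+v/4])) for k,(u,v) in S.items()]+[('side',k,np.array([310+u/4,80+v/4])) for k,(u,v) in D.items()]
X=np.cross(OUT,[0,0,1]);R0=np.c_[X,[0,0,1],-OUT]
def f(v):
    R=R0@Ro.from_rotvec([0,v[2],0]).as_matrix()
    return np.concatenate([proj(n,np.r_[v[:2],84]+R@(np.array(k)*[30,80,16]))-q for n,k,q in ob])
r=least_squares(f,[545,-235,0],loss='soft_l1')
print('C',r.x[:2].round(1),'yaw err deg',np.degrees(r.x[2]).round(1),'rms',np.sqrt((r.fun**2).mean()).round(2))
C=np.r_[r.x[:2],84]
print('pred from grasp',np.array([545,-235])+19.3*OUT[:2])
G=C+6*OUT+[0,0,50]; print('G',G)
# path: from current (G zG~154) rotate about the grasp point near top, up first
plan([pose(np.r_[C[:2]-4*OUT[:2],150],45),pose(np.r_[C[:2],146],10),pose(np.r_[C[:2]+3*OUT[:2],138],-25),pose(G,-48)],vmm=25,vdeg=5.5)
E
```

```text
C [ 553.6 -214.3] yaw err deg 1.5 rms 1.44
pred from grasp [ 551.79054381 -216.93405096]
G [ 555.68041209 -208.73197301  134.        ]
5 [6.0, 1.0, 19.0, 0.0, -0.46, -0.01]
  -> [ 550.8 -222.4  154.2] [179.6 -44.9  69.7]
5 [3.0, 0.0, 5.0, 0.0, -0.48, 0.0]
2 [1.0, 0.0, 1.0, 0.0, -0.13, 0.0]
  -> [ 553.2 -215.9  152.1] [179.7 -10.   69.5]
5 [4.0, 0.0, 8.0, 0.0, -0.48, 0.0]
2 [2.0, 0.0, 1.0, 0.0, -0.13, 0.0]
  -> [ 555.7 -209.5  143.4] [179.7  25.   69.3]
5 [7.0, 0.0, 3.0, 0.0, -0.4, 0.0]
  -> [ 557.5 -204.7  137.7] [179.6  47.9  69.1]
```

```bash
python3 - <<'E'
from h import *
c=dict(p=[555.7,-209.5,143.4],R=pose([0,0,0],-25)[1].tolist()); json.dump(c,open('cmd.json','w'))
plan([pose([555.5,-209,134],-40)],vmm=25,vdeg=5.5)
E
```

```text
3 [6.0, 0.0, 3.0, 0.0, -0.26, 0.0]
  -> [ 557.2 -205.6  138.1] [180.   39.9  69.4]
```

>>> step_arm:
  deltas:
    - [1,0,3,0,-0.07,0]
    - [2,0,7,0,-0.16,0]
    - [4,0,11,0,-0.26,0]
    - [5,1,15,0,-0.36,-0.01]
    - [6,1,19,0,-0.46,-0.01]

```text
time: 19.2
tool_pos: [551.4, -223.6, 155.3]
tcp_rot: [3.129, -0.779, 1.22]
contact_force: [0.6, 0.9, -0.9]
grip_width: 74.0
```

>>> step_arm:
  deltas:
    - [1,0,1,0,-0.1,0]
    - [1,0,2,0,-0.19,0]
    - [2,0,3,0,-0.29,0]
    - [2,0,4,0,-0.38,0]
    - [3,0,5,0,-0.48,0]

```text
time: 19.62
tool_pos: [553.3, -218.2, 154.2]
tcp_rot: [3.132, -0.3, 1.214]
contact_force: [0.0, 0.5, -0.1]
grip_width: 73.9
```

>>> step_arm:
  deltas:
    - [0,0,0,0,-0.06,0]
    - [1,0,1,0,-0.13,0]
    - [1,0,1,0,-0.13,0]

```text
time: 19.87
tool_pos: [554.5, -214.6, 153.8]
tcp_rot: [3.133, -0.172, 1.216]
contact_force: [0.3, 0.9, 0.3]
grip_width: 73.9
```

>>> step_arm:
  deltas:
    - [1,0,1,0,-0.09,0]
    - [2,0,3,0,-0.19,0]
    - [2,0,5,0,-0.29,0]
    - [3,0,6,0,-0.38,0]
    - [4,0,8,0,-0.48,0]

```text
time: 20.28
tool_pos: [555.6, -212.2, 146.2]
tcp_rot: [3.133, 0.308, 1.207]
contact_force: [0.2, -1.2, -0.8]
grip_width: 73.9
```

>>> step_arm:
  deltas:
    - [1,0,1,0,-0.07,0]
    - [2,0,1,0,-0.13,0]
    - [2,0,1,0,-0.13,0]
    - [2,0,1,0,-0.13,0]

```text
time: 20.62
tool_pos: [556.0, -209.6, 143.4]
tcp_rot: [3.136, 0.433, 1.209]
contact_force: [0.1, -0.2, -0.8]
grip_width: 73.9
```

>>> step_arm:
  deltas:
    - [2,0,1,0,-0.08,0]
    - [4,0,2,0,-0.17,0]
    - [6,0,3,0,-0.26,0]
    - [6,0,3,0,-0.26,0]

```text
time: 20.95
tool_pos: [557.0, -205.3, 136.9]
tcp_rot: [3.138, 0.696, 1.209]
contact_force: [-1.1, 0.9, -1.8]
grip_width: 74.1
```

>>> step_arm:
  deltas:
    - [0,0,0,0,0,0]
    - [0,0,0,0,0,0]
    - [0,0,0,0,0,0]
    - [0,0,0,0,0,0]
  fingers: 50

```text
time: 21.28
tool_pos: [557.6, -207.2, 139.8]
tcp_rot: [3.13, 0.694, 1.202]
contact_force: [0.4, -0.5, 0.1]
grip_width: 60.8
```

```bash
python3 - <<'E'
from plant import bot
from h import *
o=log(bot)
ims=[]
for n,(x,y,w,h) in(('scene',(220,50,120,130)),('side',(310,60,120,130))):
    c=bot.capture(n)['color'][:,:,::-1]
    ims.append(cv2.resize(c[y:y+h,x:x+w],(400,433),interpolation=3))
cv2.imwrite('pics/k.png',np.hstack(ims))
E
```

```text
t 21.28 pos [ 557.6 -207.2  139.8] rpy [179.3  39.7  68.9] cmd [ 557.2 -205.6  138.1] F [ 0.4 -0.5  0.1] w 60.8 q [-0.17  0.7   1.45 -0.73  1.24  0.52]
```

View pics/k.png

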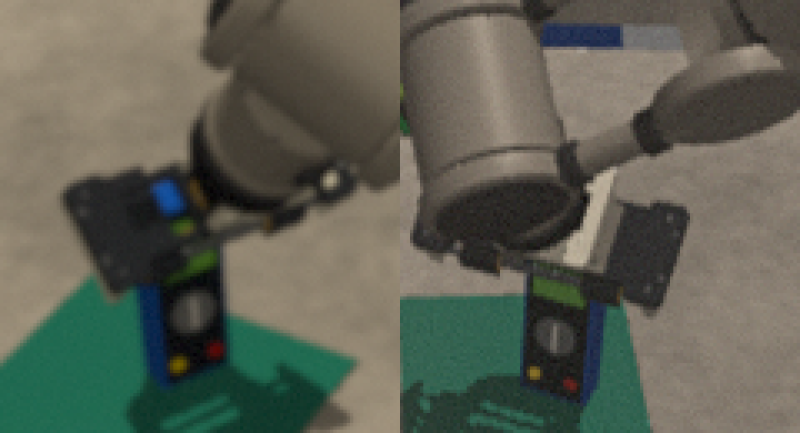

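```bash
python3 - <<'E'
from h import *
plan([pose([556,-212,205],-40),pose([561,-235,200],5),pose([567.5,-267.7,190],50),pose([567.5,-267.7,60],50),pose([567.5,-267.7,36],50)],vmm=20,vdeg=4.6)
p,R=load();print('down 10:',(R.T@[0,0,-10]).round(1))
E
```

```text
4 [-48.0, 1.0, -53.0, 0.0, 0.0, 0.0]
  -> [ 557.1 -208.6  209.6] [180.   39.9  69.4]
5 [-8.0, 7.0, 9.0, 0.0, 0.4, 0.0]
5 [-11.0, 6.0, 5.0, 0.0, 0.38, 0.0]
  -> [ 560.9 -235.5  206.3] [180.   -4.8  69.4]
5 [-17.0, 9.0, 5.0, 0.0, 0.4, 0.0]
5 [-17.0, 9.0, -2.0, 0.0, 0.39, 0.0]
  -> [ 566.3 -272.3  193.7] [180.  -50.1  69.4]
5 [-77.0, 0.0, 64.0, 0.0, 0.0, 0.0]
2 [-22.0, 0.0, 19.0, 0.0, 0.0, 0.0]
  -> [ 566.3 -272.2   64.5] [180.  -50.1  69.4]
2 [-19.0, 0.0, 16.0, 0.0, 0.0, 0.0]
  -> [ 566.3 -272.2   39.7] [180.  -50.1  69.4]
down 10: [-7.7 -0.   6.4]
```

>>> step_arm:
  deltas:
    - [-6,0,-7,0,0,0]
    - [-17,0,-19,0,0,0]
    - [-30,1,-33,0,0,0]
    - [-41,1,-45,0,0,0]
    - [-48,1,-53,0,0,0]

```text
time: 21.8
tool_pos: [557.7, -209.3, 213.8]
tcp_rot: [3.127, 0.695, 1.202]
contact_force: [1.3, -1.1, -2.6]
grip_width: 60.2
```

>>> step_arm:
  deltas:
    - [-1,1,1,0,0.05,0]
    - [-3,2,3,0,0.13,0]
    - [-5,4,5,0,0.22,0]
    - [-6,6,7,0,0.31,0]
    - [-8,7,9,0,0.4,0]

```text
time: 22.22
tool_pos: [559.9, -222.4, 210.1]
tcp_rot: [3.131, 0.291, 1.21]
contact_force: [-0.7, -0.0, -2.6]
grip_width: 60.5
```

>>> step_arm:
  deltas:
    - [-2,1,1,0,0.08,0]
    - [-4,2,2,0,0.15,0]
    - [-7,4,3,0,0.23,0]
    - [-9,5,4,0,0.3,0]
    - [-11,6,5,0,0.38,0]

```text
time: 22.63
tool_pos: [561.0, -236.1, 208.6]
tcp_rot: [3.132, -0.087, 1.213]
contact_force: [-0.3, 1.5, -2.5]
grip_width: 60.6
```

>>> step_arm:
  deltas:
    - [-3,2,1,0,0.08,0]
    - [-7,4,2,0,0.16,0]
    - [-10,5,3,0,0.24,0]
    - [-14,7,4,0,0.32,0]
    - [-17,9,5,0,0.4,0]

```text
time: 23.05
tool_pos: [563.4, -255.4, 202.1]
tcp_rot: [3.13, -0.487, 1.218]
contact_force: [0.5, -1.1, -2.9]
grip_width: 60.5
```

>>> step_arm:
  deltas:
    - [-4,2,0,0,0.09,0]
    - [-8,4,-1,0,0.18,0]
    - [-12,6,-1,0,0.27,0]
    - [-15,8,-2,0,0.34,0]
    - [-17,9,-2,0,0.39,0]

```text
time: 23.47
tool_pos: [565.8, -274.2, 194.6]
tcp_rot: [3.129, -0.876, 1.221]
contact_force: [0.9, 0.5, -3.6]
grip_width: 60.5
```

>>> step_arm:
  deltas:
    - [-12,0,10,0,0,0]
    - [-28,0,23,0,0,0]
    - [-46,0,38,0,0,0]
    - [-63,0,52,0,0,0]
    - [-77,0,64,0,0,0]

```text
time: 23.88
tool_pos: [566.8, -272.9, 92.7]
tcp_rot: [3.13, -0.872, 1.222]
contact_force: [0.2, -0.4, -1.9]
grip_width: 60.8
```

```bash
python3 - <<'E'
from plant import bot
from h import *
o=log(bot)
ims=[]
for n,(x,y,w,h) in(('scene',(190,80,160,160)),('side',(280,80,160,160))):
    c=bot.capture(n)['color'][:,:,::-1];cv2.imwrite(f'pics/{n}8.png',c)
    ims.append(cv2.resize(c[y:y+h,x:x+w],(400,400),interpolation=3))
cv2.imwrite('pics/l.png',np.hstack(ims))
E
```

```text
t 23.88 pos [ 566.8 -272.9   92.7] rpy [179.3 -50.   70. ] cmd [ 566.3 -272.2   39.7] F [ 0.2 -0.4 -1.9] w 60.8 q [-0.89  0.9   1.28  0.72  1.52 -0.79]
```

View pics/l.png

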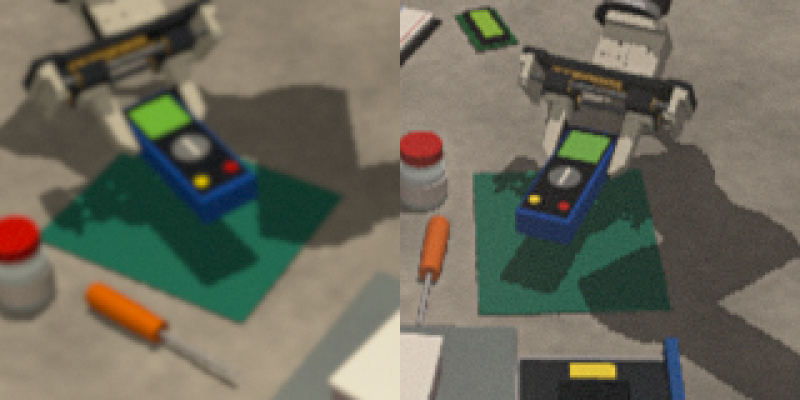

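The meter is face up, nearly level and over the mat, so I'll lower it with force checks.

>>> step_arm:
  deltas:
    - [-8,0,7,0,0,0]
    - [-18,0,15,0,0,0]
    - [-28,0,24,0,0,0]
    - [-36,0,31,0,0,0]
    - [-41,0,35,0,0,0]

```text
time: 24.4
tool_pos: [567.3, -272.6, 39.1]
tcp_rot: [3.132, -0.875, 1.219]
contact_force: [-0.0, 0.2, -2.7]
grip_width: 60.5
```

>>> step_arm:
  deltas:
    - [-1,0,0.8,0,0,0]
    - [-2,0,1.7,0,0,0]
    - [-3,0,2.5,0,0,0]
    - [-4,0,3.3,0,0,0]
    - [-4,0,3.3,0,0,0]

```text
time: 24.82
tool_pos: [567.8, -273.2, 35.9]
tcp_rot: [3.129, -0.874, 1.221]
contact_force: [-0.2, 0.6, -1.9]
grip_width: 60.5
```

>>> step_arm:
  deltas:
    - [-1,0,0.8,0,0,0]
    - [-2,0,1.7,0,0,0]
    - [-2,0,1.7,0,0,0]

```text
time: 25.07
tool_pos: [567.7, -273.0, 32.9]
tcp_rot: [3.13, -0.874, 1.22]
contact_force: [0.7, 0.0, -1.5]
grip_width: 60.9
```

>>> step_arm:
  deltas:
    - [-1,0,0.8,0,0,0]
    - [-2,0,1.7,0,0,0]
    - [-2,0,1.7,0,0,0]

```text
time: 25.32
tool_pos: [567.9, -273.2, 30.5]
tcp_rot: [3.129, -0.875, 1.221]
contact_force: [-0.2, -0.0, 0.2]
grip_width: 60.6
```

>>> step_arm:
  deltas:
    - [-1,0,0.8,0,0,0]
    - [-1,0,0.8,0,0,0]
    - [-1,0,0.8,0,0,0]

```text
time: 25.57
tool_pos: [567.9, -273.2, 29.4]
tcp_rot: [3.128, -0.874, 1.221]
contact_force: [0.2, -0.4, 0.3]
grip_width: 60.4
```

>>> step_arm:
  deltas:
    - [0,0,0,0,0,0]
    - [0,0,0,0,0,0]
    - [0,0,0,0,0,0]
    - [0,0,0,0,0,0]
  fingers: 76

```text
time: 25.9
tool_pos: [567.7, -272.9, 29.1]
tcp_rot: [3.13, -0.874, 1.22]
contact_force: [-0.5, 0.6, -0.2]
grip_width: 75.9
```

>>> step_arm:
  deltas:
    - [0,0,-15,0,0,0]
    - [0,0,-35,0,0,0]
    - [0,0,-60,0,0,0]
    - [0,0,-90,0,0,0]
    - [0,0,-120,0,0,0]

```text
time: 26.32
tool_pos: [534.4, -359.3, 106.7]
tcp_rot: [3.131, -0.875, 1.22]
contact_force: [0.5, -1.2, 0.2]
grip_width: 76.1
```

```bash
python3 - <<'E'
from plant import bot
from h import *
o=log(bot)
ims=[]
for n,(x,y,w,h) in(('scene',(190,80,160,160)),('side',(280,80,160,160))):
    c=bot.capture(n);print([(np.round(d["rect"],1).tolist(),round(d["p"],2)) for d in bot.boxes_of("meter",c)[:2]]);c=c['color'][:,:,::-1]
    ims.append(cv2.resize(c[y:y+h,x:x+w],(400,400),interpolation=3))
cv2.imwrite('pics/m.png',np.hstack(ims))
E
```

```text
t 26.32 pos [ 534.4 -359.3  106.7] rpy [179.4 -50.1  69.9] cmd [ 566.3 -272.2   39.7] F [ 0.5 -1.2  0.2] w 76.1 q [-1.    0.95  1.11  0.67  1.67 -0.79]
[([265.6, 164.2, 52.3, 49.8], 0.9)]
[]
```

View pics/m.png

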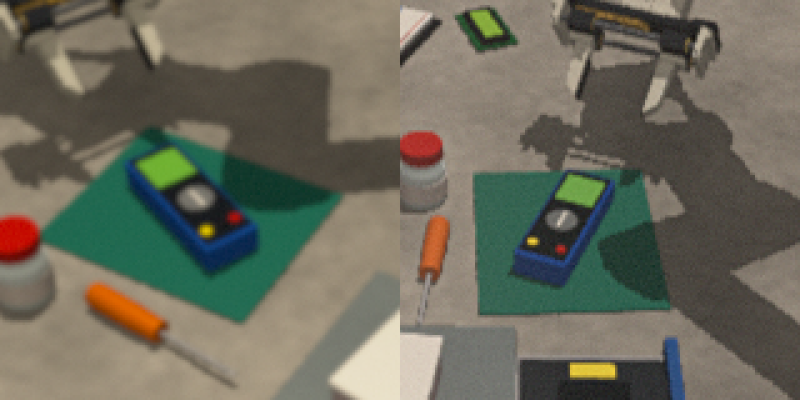

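The meter lies flat and face up, with its centre at about scene crop (192,202) and side crop (564,218). The fingers are clear, and the jar, screwdriver and tub look unmoved. I'll do a final distance check and hand in.

```bash
python3 - <<'E'
from plant import bot
from h import *
for n,u,v in(('scene',190+192/2.5,80+202/2.5),('side',280+164/2.5,80+218/2.5)):
    p=ray(n,u,v,36)[:2]; print(n,p.round(1),'from mat centre',np.linalg.norm(p-[585.5,-220]).round(1))
print(bot.close_job())
E
```

```text
scene [ 597.3 -208. ] from mat centre 16.8
side [ 588.2 -214.6] from mat centre 6.1
the job is handed in; nothing more can be done
None
```

I handed the job in at about 26 s of the 72 s allowed. The meter is lying flat and face up near the middle of the green mat, and the hand-in reported no verdict.

- **Drawer:** pulled about 135 mm, to its stop.
- **Tipping:** I pressed the tab end until it bottomed, at about 36 N. The camera views showed the other end up and staying up, as the 20° rock predicts.
- **Turning over:** I took the meter by its raised end and stood it upright on the mat. I then regrasped it from the face side, laid it down on its back and let go.

**Last checks:**
- The pictures put the meter's centre 6 mm from the mat's centre in one view and 17 mm in the other, inside the 50 mm limit. The two views differ because I read the pixels by eye.
- The fingers were well clear of the meter, with only about 1 N reading at the tool.
- The jar and screwdriver look unmoved in the final pictures. The tub was only partly in those crops and looked in place. I judged all three by eye and did not measure their shift.

**Problems on the way:**
- My first tilt direction hit a wrist joint limit, so I tilted sideways instead; nothing was disturbed.
- My automatic outline fit of the held meter failed because the blue mask was incomplete, so I solved its pose from corners I read by hand.
- In the final picture the network did not find the meter in the side view, though it is plainly visible there.

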